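Hold the check source in the counting chamber

ROBOT

A 6-joint arm with a two-finger parallel gripper is mounted at the origin on a cart in front of the work surface, level with it; the furniture and walls round the work are solid. World frame = base frame: x ahead of the robot, y to its left, z up, the work surface at z = 0. Lengths are in mm, angles in rad, forces in N, time in s.
With the tool pointing down it reaches from about 275 to 1000 mm from the base axis. Payload 8.4 kg.
Tool frame: the origin (TCP) lies at the very end of the fingers, on their centre line; the grasp point (between the pads) lies 19 mm behind it; z points along the fingers, y is the line along which they close (so a half turn about z gives the same grasp; the last joint's range is limited). The gripper opens to 85 mm and grips with 20 to 120 N. Pads are 22 mm wide; open, the fingers measure 114 mm over their backs; the gripper's body (76 mm by 85 mm) begins 54 mm behind the grasp point. The pads swing forward as they close: fully open they stand 13 mm farther back than shut.
Start: joints at [1.202, 0.353, 1.633, -0, 1.155, -0.002], TCP at [224.143, 583.428, 231.281] pointing down, gripper open.
Joint ranges: [-2.63, 2.63], [-0.92, 2.1], [0.06, 2.66], [-1.3, 4.44], [0, 2.69], [-3.02, 3.02]. Speed limits (rad/s): [2.22, 2.22, 2.79, 3.14, 3.14, 3.14].

INTERFACE

Orientations are given as [roll, pitch, yaw] about the fixed x, y, z axes, in that order (R = Rz(yaw) Ry(pitch) Rx(roll)).
In Python, from rig import sensors, grab_frame, camera_params, order gives the robot as it stands. The module is installed in compiled form; this text tells all that it offers.
- The arm moves only by the tool move_arm, never from a script. Its argument "motion" is a list of rows, each a list of 7 numbers: the turn, a rotation vector about the tool's x, y, z in rad, then the shift along the tool's x, y, z in m, then the finger opening in m, from 0 to 0.0854. A call has 1 to 8 rows; each row is the pose to reach, as a shift and turn from the pose commanded when the call began, along the tool's axes at that moment; what a row does not reach only later rows make up. A row lasts 1/8 s, in which the tool goes at most 62.5 mm and 10.7 degrees, less where a joint would pass 70% of its speed; a pose out of reach is approached as far as the arm can. A call with a gripper value outside its range is refused whole. The fingers move at their own pace and stop on an object; "grip_force" is the grip in N (left out, the last holds). Time passes only in rows, so rows that repeat a pose let the fingers close. It gives the time, the measured TCP pose, the force, the opening and the grip force at its end, in the units of the state.
- sensors.sense(): the state, without advancing time (a new reading comes with each control period).
- grab_frame(name): name is "scene" or "top" or "wrist"; returns (picture, depth): 480x640x3 uint8, red, green, blue; 480x640 float32, mm along the optical axis (not along the pixel's ray), 0 where there is no reading.
- camera_params(name): a dict with "camera_matrix" (3x3 intrinsics, pixels), "k1" (the pictures are not rectified: a ray, as slopes to the right and down, at radius r is drawn at 1 + k1 r^2 times it, then the intrinsics apply), "world_from_camera" (4x4, takes a point from camera to world coordinates). Camera axes: x right, y down, z forward; pixel columns grow to the right and rows downward; lengths in mm; the calibration is good to about 2 mm. A picture is of the moment at which its call begins: read the wrist's pose just before it. camera_params takes no time and is no camera call; for the wrist camera it gives the pose at the moment of the call.
- order.sign_off(): hands the job in; it is judged then, once.
The state is a dict: "clock": time; "qpos": joint angles; "qvel": joint speeds; "joint_efforts": joint torques, N m; "eef_pos": TCP position; "tcp_rot": TCP orientation; "contact_force": force on the tool from outside, world axes, zero at the start; "wrist_torque": the same for the moment, N m; "opening": opening from 0.0 (shut) to 1.0 (fully open); "grasp_force": force on a finger pad.
Only numpy, scipy, OpenCV 4.12 (cv2) and the standard library are available. Lean on these libraries where they do the work, as an engineer would, in place of code of your own. Each camera call takes 0.05 s, during which the arm holds its last target. There are 200 camera calls.

TASK

Give the radiation counter its daily check: swing the shutter lever on top of the grey counting chamber round until it snaps open and stays open by itself, then let go of it. Take the blue-handled check-source paddle out of the rack, lower it upright through the slot in the chamber's lid until the red line across its blade is level with the top of the lid, without letting it touch the detector below, and keep holding it there, hanging freely and still: the program finishes while the gripper holds the paddle. Leave the other two paddles in the rack and the jars and the timer where they are.

Things in the scene. Friction and masses are not known exactly. Their poses are not given: they have to be found in the camera images.
- castle: counting chamber, a fixed box 130 x 150 x 133 mm (x, y, z): white plinth, grey walls with an amber window in the front, aluminium lid. Origin at the centre of its underside on the worktop, x points from its front (window, display) to its back, y to its left, z up. On the lid lie the yellow shutter plate and its lever
- slot (a point): centre of the slot in the lid, at the height of the lid's top (133 mm above the worktop); axes as the chamber. The slot goes through the 18 mm thick lid and is 8 mm wide (x) and 46 mm long (y); edges are square. While shut, the 6 mm thick shutter plate lies over it
- shutter (a joint): angle of shutter and lever about an upright pin at the right of the slot, rad: 0 shut, grows anticlockwise seen from above, end stop at 1.16. A spring pulls it shut; near 0.65 rad a cam nose meets a spring plunger, after 0.85 rad it has passed it and the lever then stays by itself at about 1.02 rad, slot wholly clear. About 5 N at the knob are needed to pass the plunger
- shutter_knob (a point): middle of the lever's upright black knob, a cylinder of 20 mm diameter and 30 mm height, 85 mm from the pin; its middle is 29 mm above the lid's top. A steel lever bar 10 mm thick, its top 15 mm above the lid, runs from its foot to the pin. Shut, the knob stands in front of the chamber; open, at its right front corner. The axes turn with the lever
- shutter_hinge (a point): point on the axis of the shutter's pin (45 mm to the right of the slot's centre) at the height of the knob's middle; axes as the chamber
- detector: detector at the bottom of the chamber, 42 mm diameter, its fragile top face 83 mm below the lid's top; origin at the chamber's origin
- rack: fixed white rack 66 x 200 x 58 mm with three slots 8 mm (x) by 46 mm (y), 50 mm deep, in a row along its y at -62, 0 and +62 mm; origin at the centre of its underside. Which paddle stands in which slot varies
- paddle_blue: the blue-handled check-source paddle, 70 to 130 g, upright in the rack. Aluminium blade 6 mm thick (x), 44 mm wide (y), 85 mm long with a round lower edge; above it a plastic handle 16 mm (x) by 34 mm (y) by 40 mm high. Origin at the centre of the blade's lower edge (8 mm above the worktop while in the rack), z up along the blade. Turned half round it is the same
- blue_line (a point): on the blue paddle: centre of the red line across the blade, 60 mm above the lower edge
- blue_grip (a point): on the blue paddle: middle of the handle, 105 mm above the lower edge; grip across the 16 mm (x)
- blue_tip (a point): on the blue paddle: centre of the blade's lower edge
- paddle_yellow: like the blue paddle, with a yellow handle; stays in the rack
- paddle_black: like the blue paddle, with a black handle; stays in the rack
- jar_red: sample jar with a red lid, 53 mm diameter, 68 mm high, origin at the centre of its underside; stays
- jar_blue: sample jar with a blue lid, 53 mm diameter, 68 mm high, origin at the centre of its underside; stays
- timer: small white timer 66 x 66 x 16 mm lying between the two balances, behind the rack, origin at the centre of its underside; stays
There are look-alikes about, which are no part of the job. What is shaped like the paddle_blue but turquoise is not meant.

How it is judged:
By the outcome, as a careful person would: the job done as asked, in the order asked, and still so for the second after the job is handed in, while the arm keeps its last pose, push and grip.
It also fails if it takes over 64 s, if anything falls off the work surface, if the arm or the gripper's body presses on something with over 40 N, if the wrist force passes 120 N, or if a joint passes its speed limit or range.

## Working session

There is one attempt and no reset: what is moved stays moved. The work goes in short steps, Python scripts to look and compute and a tool call to move; the robot and the scene stay as the last step left them, time stands still between calls to the robot, and variables do not carry over. Pictures are saved under pics/ and viewed, at most 14 in all, crops included, and the job is handed in when it is done.

Besides the shell and the picture viewer there is one more tool, called after "Request:" as name(argument=value, ...), one argument or row to a line, values as JSON. move_arm: Moves the arm, as the interface text tells. Its arguments: {"type":"object","properties":{"motion":{"type":"array","items":{"type":"array","items":{"type":"number"}}},"grip_force":{"type":"number"}},"required":["motion"]}

```bash
mkdir -p pics
cat > h.py <<'E'
import numpy as np, cv2
from rig import sensors, grab_frame, camera_params, order
def snap(n,f):
    p=camera_params(n); im,d=grab_frame(n)
    cv2.imwrite(f'pics/{f}.png',im[:,:,::-1]); np.savez(f'pics/{f}.npz',im=im,d=d,K=p['camera_matrix'],k1=p['k1'],T=p['world_from_camera'])
def ld(f): return np.load(f'pics/{f}.npz')
def ray(z,u,v):
    K=z['K']; xy=np.array([(u-K[0,2])/K[0,0],(v-K[1,2])/K[1,1]]); s=xy.copy()
    for _ in range(20): s=xy/(1+z['k1']*(s@s))
    return np.array([s[0],s[1],1.])
def pt(f,u,v,r=1):
    z=ld(f); d=z['d'][int(v)-r:int(v)+r+1,int(u)-r:int(u)+r+1]; d=np.median(d[d>0])
    return (z['T']@np.r_[ray(z,u,v)*d,1])[:3]
def atz(f,u,v,h):
    z=ld(f); T=z['T']; r=T[:3,:3]@ray(z,u,v); return T[:3,3]+r*(h-T[2,3])/r[2]
def cloud(f):
    z=ld(f); K=z['K']; v,u=np.mgrid[:480,:640]; xy=np.stack([(u-K[0,2])/K[0,0],(v-K[1,2])/K[1,1]],-1); s=xy.copy()
    for _ in range(20): s=xy/(1+z['k1']*(s**2).sum(-1,keepdims=True))
    P=np.concatenate([s,np.ones((480,640,1))],-1)*z['d'][...,None]
    return P@z['T'][:3,:3].T+z['T'][:3,3]
def tri(a,b):
    A=0;B=0
    for f,u,v in (a,b):
        z=ld(f);T=z['T'];r=T[:3,:3]@ray(z,u,v);r/=np.linalg.norm(r);M=np.eye(3)-np.outer(r,r);A=A+M;B=B+M@T[:3,3]
    return np.linalg.solve(A,B)
E
python3 - <<'E'
from h import *
np.set_printoptions(precision=3,suppress=True)
s=sensors.sense(); print(s)
snap('scene','s0');snap('top','t0')
for f in('s0','t0'):
    z=ld(f);print(z['K'],z['k1'],z['T'])
E
```

```text
{'clock': 0.0, 'qpos': array([ 1.202,  0.354,  1.634,  0.   ,  1.155, -0.002]), 'qvel': array([-0.001, -0.001,  0.001,  0.   ,  0.   , -0.001]), 'joint_efforts': array([ -0.004, -60.526, -34.206,  -0.   ,   0.009,  -0.   ]), 'eef_pos': array([223.947, 582.981, 230.558]), 'tcp_rot': array([-3.14 , -0.   ,  2.775]), 'contact_force': array([ 0.193, -0.12 , -0.264]), 'wrist_torque': array([-0.002, -0.029, -0.021]), 'grasp_force': 0.0, 'opening': 0.9997330970647712}
[[449.862   0.    314.738]
 [  0.    449.862 250.396]
 [  0.      0.      1.   ]] -0.03952194832623771 [[ -0.619   0.675  -0.401 819.296]
 [  0.785   0.537  -0.308 118.056]
 [  0.007  -0.505  -0.863 853.912]
 [  0.      0.      0.      1.   ]]
[[525.062   0.    317.258]
 [  0.    525.062 252.071]
 [  0.      0.      1.   ]] -0.12855636945343177 [[  -0.047   -0.971    0.233  225.623]
 [  -0.999    0.046   -0.011 -120.451]
 [  -0.      -0.234   -0.972 1239.848]
 [   0.       0.       0.       1.   ]]
```

View pics/t0.png

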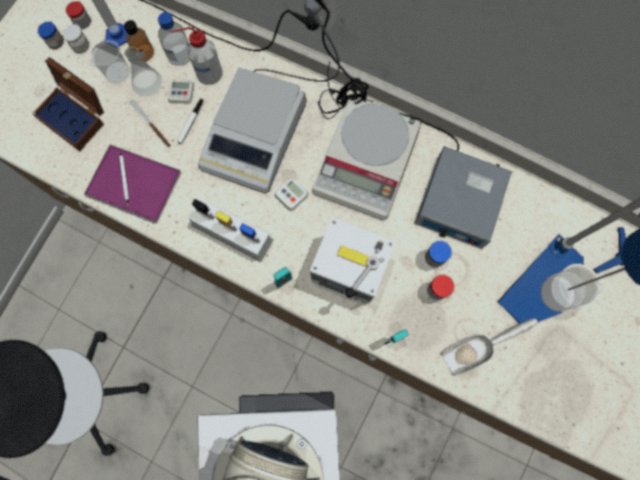

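View pics/s0.png

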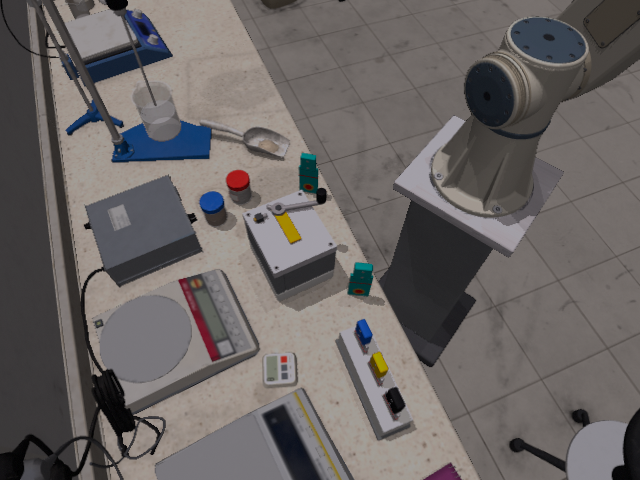

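The top view shows the castle lid at about (352,258), with the yellow shutter plate at (353,256) and the knob end at about (350,292). The rack runs from (195,212) to (268,250), and the paddles are black (201,207), yellow (223,218) and blue (249,232). The scene view confirms this. There the knob is at (321,196) and the blue handle at (363,331), and the two turquoise decoys stand apart.

Run:
```python
from h import *
np.set_printoptions(precision=1,suppress=True)
print(pt('t0',352,262),pt('t0',230,238), pt('s0',300,255))
for f,c in(('t0',(352,258)),('s0',(290,240))):
    P=cloud(f); hs=P[...,2]
    q=pt(f,*c); near=np.hypot(P[...,0]-q[0],P[...,1]-q[1])<130
    m=near&(abs(hs-133)<5); X=P[m][:,:2].astype(np.float32); r=cv2.minAreaRect(X); print(f,'lid',m.sum(),r,np.median(P[m][:,2]),X.mean(0)); print(cv2.boxPoints(r))
    m2=near&(hs>148)&(hs<185); print('knob/lever pts',m2.sum(), P[m2][:,:3].mean(0) if m2.any() else '')
    hsv=cv2.cvtColor(ld(f)['im'],cv2.COLOR_RGB2HSV)
    rc=pt('t0',230,238)
    nr=np.hypot(P[...,0]-rc[0],P[...,1]-rc[1])<150
    m=nr&(abs(hs-58)<6); X=P[m][:,:2].astype(np.float32); r=cv2.minAreaRect(X); print('rack',m.sum(),r,np.median(P[m][:,2])); print(cv2.boxPoints(r))
    m=nr&(hs>115)&(hs<150)
    for nme,mm in (('blue',(hsv[...,0]>100)&(hsv[...,0]<130)&(hsv[...,1]>120)),('yel',(hsv[...,0]>18)&(hsv[...,0]<35)&(hsv[...,1]>120)),('blk',hsv[...,2]<60)):
        k=m&mm; 
        if k.sum()>5:
            v,u=np.nonzero(k); r=cv2.minAreaRect(P[k][:,:2].astype(np.float32)); print(nme,k.sum(),r,np.median(P[k][:,2]),u.mean(),v.mean())
for f,(x0,y0,x1,y1) in(('t0',(180,190,400,310)),('s0',(230,140,430,440))):
    im=cv2.imread(f'pics/{f}.png')[y0:y1,x0:x1]; s=min(800/(x1-x0),600/(y1-y0)); cv2.imwrite(f'pics/{f}c.png',cv2.resize(im,None,fx=s,fy=s,interpolation=cv2.INTER_CUBIC)); print(s)
```

```text
[ 466.2 -207.   131.1] [552.4  68.2  59.6] [ 508.6 -155.   131.5]
t0 lid 3386 ((478.67022705078125, -209.57601928710938), (150.31983947753906, 131.68569946289062), 65.23981475830078) 133.0964947485046 [ 479.5 -205.5]
[[ 387.4 -250.2]
 [ 507.  -305.4]
 [ 569.9 -168.9]
 [ 450.4 -113.7]]
knob/lever pts 195 [ 423.6 -219.6  160.2]
rack 1314 ((582.9779663085938, 73.99333953857422), (192.5454559326172, 57.999237060546875), 58.96630859375) 58.31506497970224
[[508.5   6.5]
 [558.2 -23.4]
 [657.5 141.5]
 [607.8 171.4]]
blue 114 ((574.5221557617188, 59.05335998535156), (126.73896026611328, 15.373132705688477), 58.303035736083984) 131.62956297167614 246.00877192982455 229.7280701754386
yel 106 ((588.98583984375, 85.38040161132812), (63.98323440551758, 14.588141441345215), 56.463741302490234) 131.8912452149366 223.02830188679246 217.91509433962264
blk 86 ((611.14208984375, 125.03736877441406), (31.26806640625, 12.60300350189209), 56.774471282958984) 132.64373506296056 199.72093023255815 205.97674418604652
s0 lid 3902 ((471.08966064453125, -205.78286743164062), (152.2773895263672, 146.800613403320
[... 175 characters left out ...]
295 ((558.3831787109375, 45.307228088378906), (269.83514404296875, 83.87175750732422), 50.73752212524414) 56.2708209352312
[[440.5 -32.6]
 [505.5 -85.7]
 [676.2 123.2]
 [611.3 176.3]]
blue 215 ((551.221435546875, 20.724395751953125), (33.9121208190918, 17.197513580322266), 60.691925048828125) 130.3033008946004 363.8511627906977 329.98604651162793
yel 235 ((582.6729736328125, 73.74630737304688), (33.138267517089844, 16.37070083618164), 60.55465316772461) 130.42245926690578 379.26382978723404 362.8723404255319
blk 261 ((549.2055053710938, 39.13035583496094), (251.5956268310547, 44.85285568237305), 46.62086868286133) 130.69288610515696 394.32567049808426 392.7432950191571
3.6363636363636362
2.0
```

View pics/t0c.png

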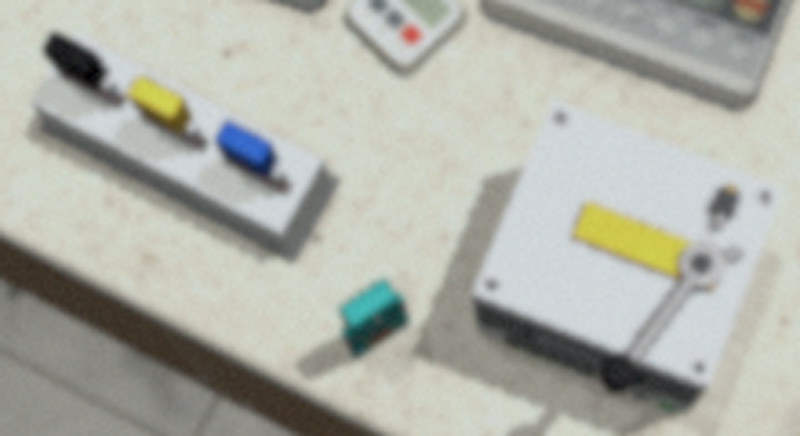

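Run:
```python
from h import *
np.set_printoptions(precision=1,suppress=True)
a=np.deg2rad(-24.7);R=np.array([[np.cos(a),np.sin(a)],[-np.sin(a),np.cos(a)]])  # world->castle
c=np.array([478.7,-209.6])
L=lambda p:R@(p[:2]-c)
for f in('t0','s0'):
    P=cloud(f);hsv=cv2.cvtColor(ld(f)['im'],cv2.COLOR_RGB2HSV)
    lc=(P[...,:2]-c)@R.T
    near=(abs(lc[...,0])<140)&(abs(lc[...,1])<100)
    y=near&(hsv[...,0]>18)&(hsv[...,0]<35)&(hsv[...,1]>130)&(P[...,2]>125)
    r=cv2.minAreaRect(lc[y].astype(np.float32)); print(f,'plate',y.sum(),r,np.median(P[y][:,2]))
    k=near&(P[...,2]>152)&(P[...,2]<190)&(hsv[...,2]<90)
    k2=near&(P[...,2]>172)&(P[...,2]<182)
    for q in(k,k2):
        if q.any():
            v,u=np.nonzero(q);print('knob',q.sum(),u.min(),u.max(),v.min(),v.max(),lc[q].min(0),lc[q].max(0),np.median(lc[q],0),P[q][:,2].max(),np.median(P[q],0))
p=atz('t0',373,262,148);print('pin',p,L(p))
z=ld('s0');k=pt('s0',321,196);print(k,L(k)); k=pt('t0',351,290);print(k,L(k))
B=tri(('s0',362.5,327),('t0',248,229.5));print('blue top',B);
T=np.linalg.inv(ld('s0')['T'])
```

```text
t0 plate 243 ((-0.47974300384521484, 0.7314357757568359), (62.51047134399414, 20.202068328857422), 89.90656280517578) 140.37509076822312
knob 82 345 354 288 297 [-92.  -32.6] [-74.  -13.6] [-84.3 -22.6] 181.6459455271081 [ 392.4 -195.2  176. ]
knob 70 346 354 288 297 [-92.  -31.8] [-73.7 -13.6] [-83.1 -23. ] 181.6459455271081 [ 393.6 -195.5  176.5]
s0 plate 376 ((17.668447494506836, -5.355953216552734), (78.82345581054688, 64.45073699951172), 89.60243225097656) 138.1530893557986
knob 133 316 326 188 202 [-91.5 -32.6] [-72.3 -11.7] [-79.7 -18.1] 178.35270261467986 [ 398.8 -193.   172.3]
knob 70 316 326 188 196 [-91.5 -32.6] [-72.9 -12.3] [-81.4 -21.5] 178.35270261467986 [ 395.5 -195.2  174.5]
pin [ 460.4 -250.5  148. ] [  0.5 -44.8]
[ 401.4 -190.1  171.6] [-78.4 -14.6]
[ 397.9 -197.9  175.7] [-78.3 -23.1]
blue top [550.7  16.8 129.3]
```

View pics/s0c.png

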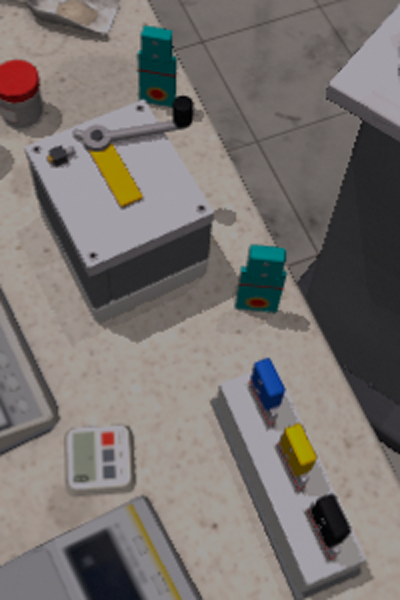

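```bash
cat >> h.py <<'E'
def cas(lx,ly,c=(478.7,-209.6),a=np.deg2rad(-24.7)):
    return np.array([c[0]+np.cos(a)*lx-np.sin(a)*ly,c[1]+np.sin(a)*lx+np.cos(a)*ly])
def rows(start,wps):
    """start/wps: (x,y,z,yawdeg[,opening m]) tool pointing down -> rows"""
    p=np.deg2rad(start[3]);X=np.array([np.cos(p),np.sin(p),0]);Y=np.array([np.sin(p),-np.cos(p),0]);Z=np.array([0,0,-1])
    for w in wps:
        d=(np.array(w[:3])-start[:3])/1000
        t=-((np.deg2rad(w[3]-start[3])+np.pi)%(2*np.pi)-np.pi)
        print('[0,0,%.4f,%.4f,%.4f,%.4f,%.4f]'%(t,d@X,d@Y,d@Z,w[4] if len(w)>4 else .0854))
def yaw():
    s=sensors.sense(); return np.rad2deg(s['tcp_rot'][2])
E
python3 - <<'E'
from h import *
print('turq',atz('t0',398,337,118))
s=(224.143,583.428,231.281,np.rad2deg(2.775))
e=np.array((*cas(-81.9,-22.1),235,139.7))
rows(s,[e])
E
```

```text
turq [ 301.17658616 -296.04484718  118.        ]
[0,0,0.3368,-0.4387,-0.6659,-0.0037,0.0854]
```

Request:
move_arm(
  motion=[
    [0, 0, 0.03, -0.033, -0.05, 0, 0.0854],
    [0, 0, 0.06, -0.066, -0.1, 0, 0.0854],
    [0, 0, 0.1, -0.099, -0.15, 0, 0.0854],
    [0, 0, 0.13, -0.132, -0.2, 0, 0.0854],
    [0, 0, 0.16, -0.165, -0.25, 0, 0.0854],
    [0, 0, 0.2, -0.198, -0.3, 0, 0.0854],
    [0, 0, 0.23, -0.231, -0.35, 0, 0.0854],
    [0, 0, 0.26, -0.264, -0.4, 0, 0.0854],
  ],
)

```text
clock: 1.1
eef_pos: [327.1, 113.6, 231.4]
tcp_rot: [3.141, 0.0, 2.515]
contact_force: [1.3, 0.3, 0.5]
opening: 0.999
grasp_force: 0.0
```

Request:
move_arm(
  motion=[
    [0, 0, 0.02, -0.033, -0.05, 0, 0.0854],
    [0, 0, 0.04, -0.066, -0.1, 0, 0.0854],
    [0, 0, 0.06, -0.099, -0.15, 0, 0.0854],
    [0, 0, 0.077, -0.132, -0.2, 0, 0.0854],
    [0, 0, 0.077, -0.165, -0.25, -0.004, 0.05],
    [0, 0, 0.077, -0.1747, -0.2659, -0.004, 0.05],
    [0, 0, 0.077, -0.1747, -0.2659, -0.004, 0.05],
    [0, 0, 0.077, -0.1747, -0.2659, -0.004, 0.05],
  ],
)

```text
clock: 2.1
eef_pos: [312.4, -201.6, 235.0]
tcp_rot: [3.141, -0.001, 2.438]
contact_force: [0.5, 0.3, 0.6]
opening: 0.584
grasp_force: 0.0
```

Run:
```python
from h import *
np.set_printoptions(precision=3,suppress=True)
s=sensors.sense(); print(s); snap('wrist','w1'); z=ld('w1');print(z['K'],z['T'])
```

```text
{'clock': 2.1, 'qpos': array([-0.577, -0.066,  2.124,  0.   ,  1.084, -1.445]), 'qvel': array([ 0.018, -0.006,  0.003, -0.002, -0.002, -0.001]), 'joint_efforts': array([ -0.94 , -27.37 , -33.021,  -0.048,  -0.034,  -0.017]), 'eef_pos': array([ 312.395, -201.635,  235.028]), 'tcp_rot': array([ 3.141, -0.001,  2.438]), 'contact_force': array([0.48 , 0.329, 0.551]), 'wrist_torque': array([0.02 , 0.059, 0.009]), 'grasp_force': 0.0, 'opening': 0.583962279986699}
[[369.224   0.    314.928]
 [  0.    369.224 233.804]
 [  0.      0.      1.   ]] [[   0.647    0.733    0.212  259.395]
 [   0.763   -0.621   -0.18  -155.68 ]
 [  -0.001    0.278   -0.961  377.345]
 [   0.       0.       0.       1.   ]]
```

View pics/w1.png

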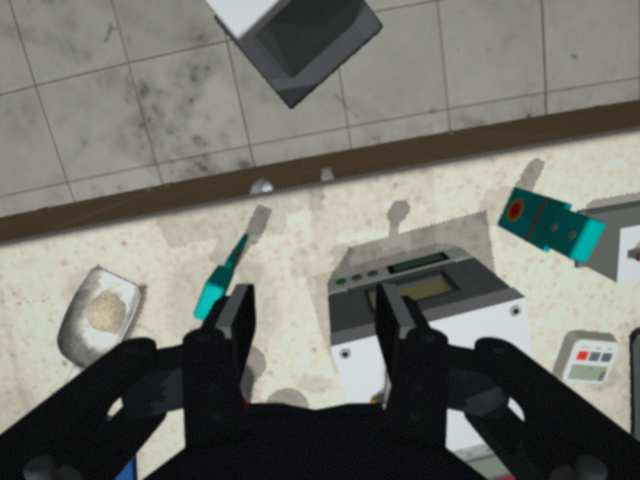

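Run:
```python
from h import *
def k(phi,z,r=85):
    t=np.deg2rad(164.4)+phi
    return (*cas(r*np.cos(t),-45+r*np.sin(t)),z,139.7+np.rad2deg(phi),.05)
rows((312.4,-201.6,235,139.7),[k(0,235),k(0,155)])
print()
rows(k(0,155),[k(f,155) for f in np.arange(1,9)*.15]); print(k(1.2,155))
```

```text
[0,0,-0.0000,-0.0591,0.0581,0.0000,0.0500]
[0,0,-0.0000,-0.0591,0.0581,0.0800,0.0500]

[0,0,-0.1500,-0.0010,-0.0127,0.0000,0.0500]
[0,0,-0.3000,-0.0038,-0.0251,0.0000,0.0500]
[0,0,-0.4500,-0.0085,-0.0370,0.0000,0.0500]
[0,0,-0.6000,-0.0148,-0.0480,0.0000,0.0500]
[0,0,-0.7500,-0.0228,-0.0579,0.0000,0.0500]
[0,0,-0.9000,-0.0322,-0.0666,0.0000,0.0500]
[0,0,-1.0500,-0.0427,-0.0737,0.0000,0.0500]
[0,0,-1.2000,-0.0542,-0.0792,0.0000,0.0500]
(np.float64(385.1646499262669), np.float64(-290.9825970553295), 155, np.float64(208.45493541569877), 0.05)
```

Request:
move_arm(
  motion=[
    [0, 0, 0, -0.0296, 0.029, 0, 0.05],
    [0, 0, 0, -0.0591, 0.0581, 0, 0.05],
    [0, 0, 0, -0.0591, 0.0581, 0, 0.05],
    [0, 0, 0, -0.0591, 0.0581, 0.025, 0.05],
    [0, 0, 0, -0.0591, 0.0581, 0.05, 0.05],
    [0, 0, 0, -0.0591, 0.0581, 0.07, 0.05],
    [0, 0, 0, -0.0591, 0.0581, 0.08, 0.05],
    [0, 0, 0, -0.0591, 0.0581, 0.08, 0.05],
  ],
)

```text
clock: 3.15
eef_pos: [394.7, -195.8, 155.0]
tcp_rot: [-3.141, -0.001, 2.438]
contact_force: [0.5, 0.2, 0.2]
opening: 0.587
grasp_force: 0.0
```

Run:
```python
from h import *
snap('scene','s1')
im=cv2.imread('pics/s1.png')[130:330,200:430]; cv2.imwrite('pics/s1c.png',cv2.resize(im,None,fx=3,fy=3,interpolation=cv2.INTER_CUBIC))
```

```text
(no output)
```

View pics/s1c.png

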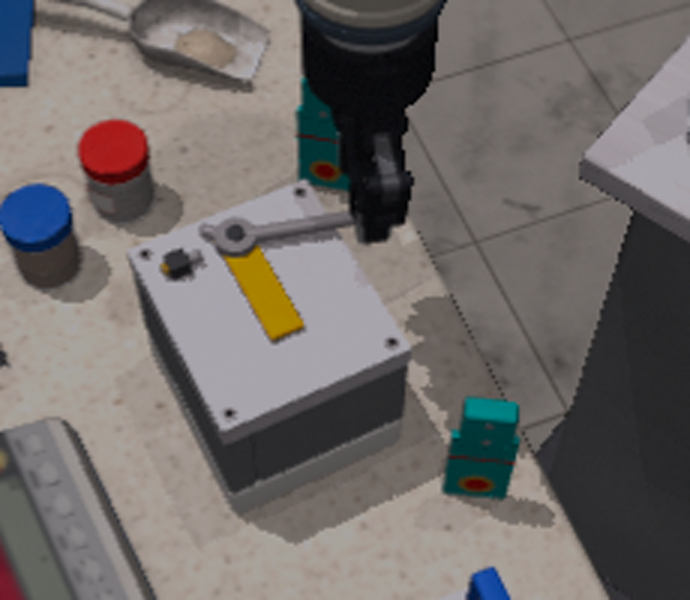

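The crop shows the fingers at about (375,200) straddling the knob at the lever's end, with no contact force. Next I swing the lever.

Request:
move_arm(
  motion=[
    [0, 0, -0.15, -0.001, -0.0127, 0, 0.05],
    [0, 0, -0.3, -0.0038, -0.0251, 0, 0.05],
    [0, 0, -0.45, -0.0085, -0.037, 0, 0.05],
    [0, 0, -0.6, -0.0148, -0.048, 0, 0.05],
    [0, 0, -0.75, -0.0228, -0.0579, 0, 0.05],
    [0, 0, -0.9, -0.0322, -0.0666, 0, 0.05],
    [0, 0, -1.05, -0.0427, -0.0737, 0, 0.05],
    [0, 0, -1.2, -0.0542, -0.0792, 0, 0.05],
  ],
)

```text
clock: 4.2
eef_pos: [385.6, -292.1, 156.2]
tcp_rot: [-3.141, 0.001, -2.641]
contact_force: [0.4, 2.2, -0.1]
opening: 0.584
grasp_force: 0.6
```

Request:
move_arm(
  motion=[
    [0, 0, 0, 0, 0, 0, 0.05],
    [0, 0, 0, 0, 0, 0, 0.05],
  ],
)

```text
clock: 4.45
eef_pos: [385.3, -291.7, 155.7]
tcp_rot: [-3.141, 0.0, -2.649]
contact_force: [0.3, 0.5, 0.3]
opening: 0.587
grasp_force: 0.0
```

Run:
```python
from h import *
print(sensors.sense()['qpos'],sensors.sense()['contact_force'])
snap('scene','s2');snap('top','t2')
P=cloud('s2');hsv=cv2.cvtColor(ld('s2')['im'],cv2.COLOR_RGB2HSV)
y=(hsv[...,0]>18)&(hsv[...,0]<35)&(hsv[...,1]>130)&(abs(P[...,2]-138)<10)&(P[...,1]<-120)
a=np.deg2rad(-24.7);R=np.array([[np.cos(a),np.sin(a)],[-np.sin(a),np.cos(a)]])
l=(P[y][:,:2]-[478.7,-209.6])@R.T; print(y.sum(),cv2.minAreaRect(l.astype(np.float32)))
d=np.median(l,0)-[0,-45];print(np.arctan2(d[1],d[0])-np.pi/2)
```

```text
[-6.51058048e-01  2.27712289e-01  2.00243764e+00  3.70236679e-05
  9.11015872e-01 -2.71474872e+00] [0.32334945 0.50786024 0.3333833 ]
357 ((-12.297481536865234, -32.22467041015625), (31.30310821533203, 124.355712890625), 67.7416763305664)
0.9963662813732377
```

Request:
move_arm(
  motion=[
    [0, 0, 0, 0, 0.012, 0, 0.05],
    [0, 0, 0, 0, 0.012, 0, 0.05],
    [0, 0, 0, 0, 0.012, -0.03, 0.05],
    [0, 0, 0, 0, 0.012, -0.06, 0.05],
    [0, 0, 0, 0, 0.012, -0.094, 0.05],
    [0, 0, 0.18, 0, 0.012, -0.094, 0.05],
    [0, 0, 0.36, 0, 0.012, -0.094, 0.05],
    [0, 0, 0.54, 0, 0.012, -0.094, 0.05],
  ],
)

```text
clock: 5.55
eef_pos: [379.6, -281.2, 249.4]
tcp_rot: [-3.141, 0.0, 3.092]
contact_force: [0.2, -0.7, -0.9]
opening: 0.583
grasp_force: 0.0
```

Run:
```python
from h import *
s=sensors.sense();print(s['eef_pos'],yaw(),s['qpos'])
# commanded pose: lift done from (385.2,-291,155)+0.012*y
p=np.deg2rad(208.5); q=np.array([385.16,-290.98])+12*np.array([np.sin(p),-np.cos(p)]);print(q)
rows((q[0],q[1],249,208.45-np.rad2deg(.54)),[(478.7,-209.6,250,65.3)])
```

```text
[ 379.59630385 -281.17019156  249.42280692] 177.1408144801809 [-6.40646829e-01  9.26231755e-02  1.92784542e+00 -8.64684880e-05
  1.12080879e+00 -2.16150333e+00]
[ 379.43409488 -280.43419465]
[0,0,1.9584,-0.0961,0.0751,-0.0010,0.0854]
```

Request:
move_arm(
  motion=[
    [0, 0, 0.18, -0.02, 0.015, 0, 0.06],
    [0, 0, 0.36, -0.04, 0.03, 0, 0.07],
    [0, 0, 0.54, -0.06, 0.045, 0, 0.0854],
    [0, 0, 0.72, -0.08, 0.06, 0, 0.0854],
    [0, 0, 0.9, -0.0961, 0.0751, 0, 0.0854],
    [0, 0, 1.08, -0.0961, 0.0751, 0, 0.0854],
    [0, 0, 1.26, -0.0961, 0.0751, 0, 0.0854],
    [0, 0, 1.44, -0.0961, 0.0751, 0, 0.0854],
  ],
)

```text
clock: 6.55
eef_pos: [478.9, -210.2, 249.2]
tcp_rot: [-3.142, -0.0, 1.652]
contact_force: [1.0, -0.3, -0.5]
opening: 0.997
grasp_force: 0.0
```

Request:
move_arm(
  motion=[
    [0, 0, 0.18, 0, 0, 0, 0.0854],
    [0, 0, 0.36, 0, 0, 0, 0.0854],
    [0, 0, 0.518, 0, 0, 0, 0.0854],
    [0, 0, 0.518, 0, 0, 0, 0.0854],
  ],
)

```text
clock: 7.05
eef_pos: [478.9, -210.4, 249.3]
tcp_rot: [-3.142, 0.0, 1.141]
contact_force: [0.9, -0.2, -0.4]
opening: 1.001
grasp_force: 0.0
```

Run:
```python
from h import *
s=sensors.sense();print(s['eef_pos'],yaw(),s['qpos'])
snap('wrist','w2')
```

```text
[ 478.86548255 -210.3510883   249.26092604] 65.36299442693286 [-4.16747820e-01  1.75939516e-01  1.82988983e+00 -2.51426628e-05
  1.13580372e+00  1.32596410e-02]
```

View pics/w2.png

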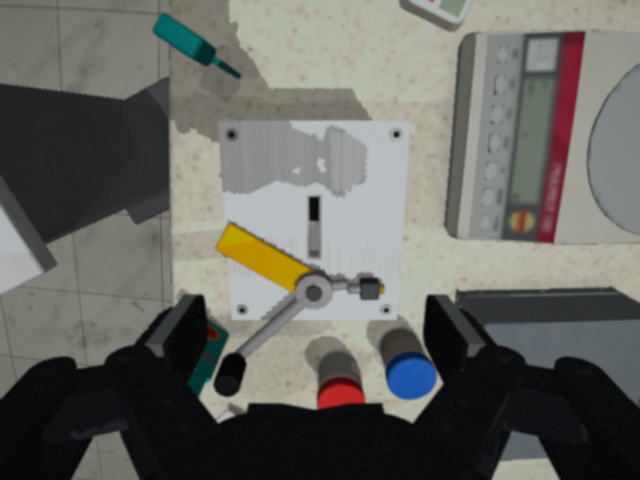

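The shutter stays open. The slot in the lid is clear, spanning columns 308–321 and rows 195–258, and the lid edges run parallel to the image. I'll extract its edges to sub-pixel accuracy and take a second view.

Request:
move_arm(
  motion=[
    [0, 0, 0, 0.02, -0.01, 0, 0.0854],
    [0, 0, 0, 0.04, -0.02, 0, 0.0854],
    [0, 0, 0, 0.04, -0.02, 0, 0.0854],
    [0, 0, 0, 0.04, -0.02, 0, 0.0854],
  ],
)

```text
clock: 7.6
eef_pos: [477.7, -166.2, 249.4]
tcp_rot: [3.141, 0.0, 1.142]
contact_force: [-0.4, -0.3, -0.0]
opening: 1.003
grasp_force: 0.0
```

```bash
cat >> h.py <<'E'
def slotedges(f,u0,v0,hu=14,hv=45):
    g=cv2.GaussianBlur(cv2.cvtColor(ld(f)['im'],cv2.COLOR_RGB2GRAY).astype(np.float32),(3,3),0)
    def cross(p):
        i=int(np.argmin(p)); m=(np.median(np.r_[p[:4],p[-4:]])+p[i])/2; b=np.nonzero(p<m)[0]; a,c=b[0],b[-1]
        return a-(m-p[a])/(p[a-1]-p[a]), c+(m-p[c])/(p[c+1]-p[c])
    us=np.array([(*cross(g[v,u0-hu:u0+hu+1]),v) for v in range(v0-20,v0+21)]); us[:,:2]+=u0-hu
    vs=np.array([(*cross(g[v0-hv:v0+hv+1,u]),u) for u in range(u0-2,u0+3)]); vs[:,:2]+=v0-hv
    return us,vs
E
python3 - <<'E'
from h import *
np.set_printoptions(precision=2,suppress=True)
s=sensors.sense();print(s['eef_pos'],yaw())
snap('wrist','w3')
T2,T3=ld('w2')['T'],ld('w3')['T']
z=ld('w3');q=np.linalg.inv(T3)@np.r_[cas(0,0),133,1];q=q[:3]/q[2];q=(z['K']@np.r_[q[:2]*(1+z['k1']*(q[:2]@q[:2])),1])
print(q)
u,v=int(round(q[0])),int(round(q[1]))
A={}
for f,a,b in(('w2',314,227),('w3',u,v)):
    us,vs=slotedges(f,a,b);print(f,us[::8],vs)
    e=np.median(vs[:,:2],0); l=np.polyfit(us[:,2],us[:,:2].mean(1),1)
    ends=[(np.polyval(l,x),x) for x in e];A[f]=ends
    P=[atz(f,*x,133) for x in ends];d=P[0]-P[1];print(P,np.mean(P,0),np.linalg.norm(d),np.rad2deg(np.arctan2(d[1],d[0])))
    w=[np.linalg.norm(atz(f,r[0],r[2],133)-atz(f,r[1],r[2],133)) for r in us];print('w',np.median(w))
for i in(0,1): print(tri(('w2',*A['w2'][i]),('w3',*A['w3'][i])))
c=cv2.imread('pics/w3.png')[v-50:v+50,u-65:u+65];cv2.imwrite('pics/w3c.png',cv2.resize(c,None,fx=6,fy=6,interpolation=cv2.INTER_CUBIC))
P=cloud('w2');print(np.median(P[140:300,240:290,2]))
E
```

```text
[ 477.68 -166.18  249.42] 65.42193133820335
[338.91 278.28   1.  ]Traceback (most recent call last):
  File "<stdin>", line 11, in <module>
  File "h.py", line 43, in slotedges
    vs=np.array([(*cross(g[v0-hv:v0+hv+1,u]),u) for u in range(u0-2,u0+3)]); vs[:,:2]+=v0-hv
                   ~~~~~^^^^^^^^^^^^^^^^^^^^
  File "h.py", line 41, in cross
    return a-(m-p[a])/(p[a-1]-p[a]), c+(m-p[c])/(p[c+1]-p[c])
                                                 ~^^^^^
IndexError: index 91 is out of bounds for axis 0 with size 91
```

Run:
```python
from h import *
for f,u,v in(('w2',314,227),('w3',339,278)):
    g=cv2.cvtColor(ld(f)['im'],cv2.COLOR_RGB2GRAY)
    print(f,'col',g[v-45:v+46,u-2:u+3].mean(1).astype(int).tolist())
    for r in(-24,-8,8,24): print(r,g[v+r-1:v+r+2,u-14:u+15].mean(0).astype(int).tolist())
```

```text
w2 col [157, 172, 181, 186, 187, 187, 187, 187, 187, 188, 186, 182, 171, 149, 108, 59, 23, 13, 9, 11, 11, 12, 11, 12, 11, 12, 14, 9, 12, 13, 10, 9, 11, 10, 12, 12, 13, 22, 56, 93, 114, 122, 122, 120, 119, 119, 120, 120, 120, 120, 119, 120, 120, 120, 119, 121, 120, 120, 120, 120, 120, 120, 120, 119, 120, 120, 117, 108, 92, 80, 76, 75, 77, 81, 95, 116, 137, 159, 176, 183, 181, 170, 147, 126, 114, 104, 92, 77, 65, 60, 55]
-24 [188, 187, 187, 188, 186, 184, 176, 159, 122, 73, 30, 14, 13, 11, 11, 10, 12, 20, 58, 101, 135, 159, 178, 186, 187, 188, 187, 187, 188]
-8 [188, 188, 187, 188, 187, 184, 175, 159, 129, 89, 55, 39, 35, 34, 31, 26, 26, 36, 65, 105, 137, 162, 179, 186, 188, 187, 188, 188, 188]
8 [188, 188, 188, 187, 187, 183, 174, 158, 137, 123, 119, 119, 120, 121, 120, 119, 119, 120, 121, 127, 140, 160, 179, 186, 186, 187, 187, 188, 188]
24 [187, 187, 187, 187, 186, 181, 169, 151, 127, 101, 86, 83, 83, 83, 82, 82, 83, 84, 93, 112, 134, 157, 176, 185, 186, 185, 185, 183, 182]
w3 col [189, 189, 188, 188, 189, 188, 189, 189, 188, 189, 189, 189, 188, 184, 169, 136, 90, 43, 18, 12, 10, 10
[... 193 characters left out ...]
 60, 69, 75, 75, 76, 77, 77, 78, 83, 102, 126, 148, 167, 181, 184, 178, 162, 141, 125, 113, 101, 81, 68, 64, 62, 59, 52, 54, 66]
-24 [189, 189, 189, 189, 189, 189, 185, 175, 155, 119, 74, 33, 11, 9, 8, 10, 13, 21, 46, 78, 114, 142, 164, 180, 187, 189, 189, 189, 189]
-8 [189, 187, 188, 188, 189, 188, 184, 173, 155, 139, 126, 122, 121, 120, 121, 121, 119, 113, 98, 94, 116, 142, 168, 183, 188, 188, 188, 188, 188]
8 [189, 189, 189, 188, 189, 188, 184, 169, 152, 136, 126, 119, 120, 119, 121, 120, 115, 104, 94, 107, 130, 155, 176, 185, 188, 189, 189, 188, 188]
24 [188, 188, 189, 188, 188, 186, 180, 163, 137, 107, 87, 80, 80, 80, 79, 79, 78, 80, 96, 122, 148, 170, 184, 188, 189, 189, 189, 189, 189]
```

Run:
```python
from h import *
np.set_printoptions(precision=2,suppress=True)
E={'w2':[(313.8,196.2-.0),(313.8,257.7)],'w3':[(339.7,248.8),(338.9,305.2)]}
for f in E:
    P=[atz(f,*x,133) for x in E[f]];d=P[0]-P[1];print(f,P,np.mean(P,0),np.linalg.norm(d),np.rad2deg(np.arctan2(d[1],d[0])))
    x=(E[f][0][0]+E[f][1][0])/2;y=(E[f][0][1]+E[f][1][1])/2
    print(atz(f,x,y,133)); E[f].append((x,y))
for i in(0,1,2): print(tri(('w2',*E['w2'][i]),('w3',*E['w3'][i])))
# lid yaw from corner screws? lid edges by depth
P=cloud('w2');
for f in E:
    P=cloud(f); m=(abs(P[...,2]-133)<3)&(np.hypot(P[...,0]-478,P[...,1]+209)<110); X=P[m][:,:2].astype(np.float32);print(cv2.minAreaRect(X),np.median(P[m][:,2]))
s=sensors.sense();print(s['eef_pos'],yaw())
for f in E:print(ld(f)['T'])
```

```text
w2 [array([ 488.77, -188.67,  133.  ]), array([ 469.46, -230.72,  133.  ])] [ 479.11 -209.69  133.  ] 46.26990636214382 65.34118833624721
[ 479.35 -209.19  133.  ]
w3 [array([ 488.61, -188.25,  133.  ]), array([ 469.7 , -230.32,  133.  ])] [ 479.16 -209.28  133.  ] 46.12494615851973 65.80405411865607
[ 479.38 -208.76  133.  ]
[ 488.49 -189.09  130.47]
[ 469.25 -231.43  130.79]
[ 479.08 -209.81  130.49]
((478.8528137207031, -210.13729858398438), (150.49160766601562, 130.70648193359375), 65.3794174194336) 132.70579335360952
((479.29541015625, -209.64942932128906), (150.9247589111328, 130.4542694091797), 65.38177490234375) 132.71760127726725
[ 477.65 -166.33  249.36] 65.37250013464066
[[   0.91   -0.4    -0.12  509.39]
 [  -0.42   -0.87   -0.25 -145.72]
 [  -0.      0.28   -0.96  391.53]
 [   0.      0.      0.      1.  ]]
[[   0.91   -0.4    -0.12  508.07]
 [  -0.42   -0.87   -0.25 -101.44]
 [   0.      0.28   -0.96  391.65]
 [   0.      0.      0.      1.  ]]
```

Run:
```python
from h import *
rows((477.7,-166.3,249.4,65.4),[(551,19,250,60)])
```

```text
[0,0,0.0942,0.1990,-0.0105,-0.0006,0.0854]
```

Request:
move_arm(
  motion=[
    [0, 0, 0.03, 0.05, -0.003, 0, 0.0854],
    [0, 0, 0.06, 0.1, -0.006, 0, 0.0854],
    [0, 0, 0.094, 0.15, -0.009, 0, 0.0854],
    [0, 0, 0.094, 0.199, -0.0105, 0, 0.0854],
    [0, 0, 0.094, 0.199, -0.0105, 0, 0.0854],
    [0, 0, 0.094, 0.199, -0.0105, 0, 0.0854],
  ],
)

```text
clock: 8.4
eef_pos: [550.9, 18.7, 249.0]
tcp_rot: [-3.141, 0.001, 1.047]
contact_force: [0.0, 0.3, 0.2]
opening: 0.999
grasp_force: 0.0
```

Run:
```python
from h import *
np.set_printoptions(precision=2,suppress=True)
s=sensors.sense();print(s['eef_pos'],yaw())
snap('wrist','w4')
P=cloud('w4');hsv=cv2.cvtColor(ld('w4')['im'],cv2.COLOR_RGB2HSV)
b=(hsv[...,0]>100)&(hsv[...,0]<130)&(hsv[...,1]>120)&(np.hypot(P[...,0]-551,P[...,1]-19)<40)&(abs(P[...,2]-132)<4)
v,u=np.nonzero(b);print(b.sum(),u.min(),u.max(),v.min(),v.max(),cv2.minAreaRect(P[b][:,:2].astype(np.float32)),np.median(P[b],0))
m=(abs(P[...,2]-58)<4)&(np.hypot(P[...,0]-575,P[...,1]-70)<140);print(cv2.minAreaRect(P[m][:,:2].astype(np.float32)))
```

```text
[550.95  18.69 249.01] 59.96103032021552
862 304 324 202 247 ((551.8157348632812, 20.5211181640625), (33.26865005493164, 14.401871681213379), 59.04665756225586) [552.22  21.31 132.43]
((582.8296508789062, 73.32764434814453), (189.8504180908203, 56.28788375854492), 59.24480056762695)
```

View pics/w4.png

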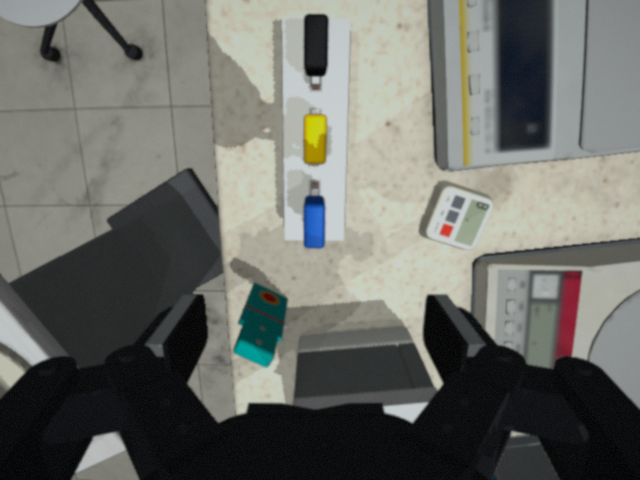

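Run:
```python
from h import *
print(atz('w4',257,350,125),[sensors.sense()['eef_pos'] for _ in range(3)])
rows((550.9,18.8,249.2,59.96),[(551.8,20.5,180,59.1,.04),(551.8,20.5,94,59.1,.04)])
```

```text
[456.11347962 -50.28401832 125.        ] [array([550.79869404,  18.32036474, 249.10071906]), array([550.79869404,  18.32036474, 249.10071906]), array([550.79869404,  18.32036474, 249.10071906])]
[0,0,0.0150,0.0019,-0.0001,0.0692,0.0400]
[0,0,0.0150,0.0019,-0.0001,0.1552,0.0400]
```

Request:
move_arm(
  motion=[
    [0, 0, 0.015, 0.002, 0, 0.03, 0.04],
    [0, 0, 0.015, 0.002, 0, 0.06, 0.04],
    [0, 0, 0.015, 0.002, 0, 0.09, 0.04],
    [0, 0, 0.015, 0.002, 0, 0.115, 0.04],
    [0, 0, 0.015, 0.002, 0, 0.135, 0.04],
    [0, 0, 0.015, 0.002, 0, 0.15, 0.04],
    [0, 0, 0.015, 0.002, 0, 0.155, 0.04],
    [0, 0, 0.015, 0.002, 0, 0.155, 0.04],
  ],
)

```text
clock: 9.45
eef_pos: [552.2, 20.8, 94.4]
tcp_rot: [3.142, 0.0, 1.03]
contact_force: [-1.1, -0.9, -0.2]
opening: 0.468
grasp_force: 0.0
```

Request:
move_arm(
  motion=[
    [0, 0, 0, 0, 0, 0, 0.03],
    [0, 0, 0, 0, 0, 0, 0.024],
    [0, 0, 0, 0, 0, 0, 0.019],
    [0, 0, 0, 0, 0, 0, 0.015],
    [0, 0, 0, 0, 0, 0, 0.01],
    [0, 0, 0, 0, 0, 0, 0.005],
    [0, 0, 0, 0, 0, 0, 0.005],
    [0, 0, 0, 0, 0, 0, 0.005],
  ],
  grip_force=50,
)

```text
clock: 10.45
eef_pos: [552.2, 21.2, 94.6]
tcp_rot: [3.141, -0.0, 1.031]
contact_force: [-1.7, 1.8, 6.3]
opening: 0.182
grasp_force: 49.0
```

Run:
```python
from h import *
s=sensors.sense();print(s['eef_pos'],yaw(),s['contact_force'],s['wrist_torque'],s['opening']*85.4)
```

```text
[552.24410717  21.21942222  94.62259224] 59.05769468462767 [-1.65049777  1.75257744  6.30037741] [ 0.15552081  0.32671391 -0.01039567] 15.57955205569873
```

Request:
move_arm(
  motion=[
    [0, 0, 0, 0, 0, -0.008, 0.005],
    [0, 0, 0, 0, 0, -0.02, 0.005],
    [0, 0, 0, 0, 0, -0.035, 0.005],
    [0, 0, 0, 0, 0, -0.055, 0.005],
    [0, 0, 0, 0, 0, -0.08, 0.005],
    [0, 0, 0, 0, 0, -0.11, 0.005],
    [0, 0, 0, 0, 0, -0.14, 0.005],
    [0, 0, 0, 0, 0, -0.15, 0.005],
  ],
)

```text
clock: 11.45
eef_pos: [553.1, 21.1, 246.9]
tcp_rot: [3.138, -0.002, 1.031]
contact_force: [-0.6, 0.1, -1.4]
opening: 0.183
grasp_force: 48.9
```

Request:
move_arm(
  motion=[
    [0, 0, 0, 0, 0, 0, 0.005],
    [0, 0, 0, 0, 0, 0, 0.005],
  ],
)

```text
clock: 11.7
eef_pos: [551.4, 21.1, 243.1]
tcp_rot: [-3.14, 0.001, 1.031]
contact_force: [-1.1, -0.6, -0.8]
opening: 0.183
grasp_force: 48.9
```

Run:
```python
from h import *
s=sensors.sense();print(s['eef_pos'],yaw(),s['contact_force'],s['wrist_torque'],s['opening']*85.4)
rows((*s['eef_pos'],yaw()),[(479.1,-209.5,245,65.37)])
snap('wrist','w5')
```

```text
[551.35979695  21.09383587 243.12789877] 59.06158090916179 [-1.06520156 -0.60936651 -0.76552942] [ 0.02286449 -0.01864714  0.02683378] 15.65183950985615
[0,0,-0.1101,-0.2349,0.0566,-0.0019,0.0854]
```

View pics/w5.png

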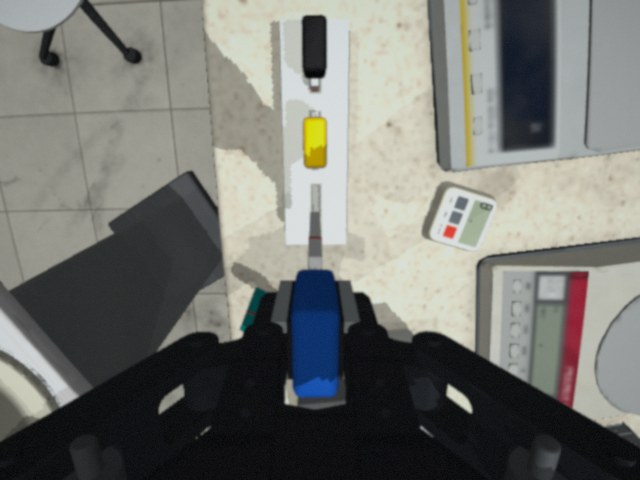

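Request:
move_arm(
  motion=[
    [0, 0, -0.02, -0.04, 0.0097, -0.002, 0.005],
    [0, 0, -0.04, -0.08, 0.0193, -0.002, 0.005],
    [0, 0, -0.06, -0.12, 0.0289, -0.002, 0.005],
    [0, 0, -0.08, -0.16, 0.0385, -0.002, 0.005],
    [0, 0, -0.1, -0.2, 0.0482, -0.002, 0.005],
    [0, 0, -0.11, -0.225, 0.0542, -0.002, 0.005],
    [0, 0, -0.11, -0.2341, 0.0565, -0.002, 0.005],
    [0, 0, -0.11, -0.2341, 0.0565, -0.002, 0.005],
  ],
)

```text
clock: 12.75
eef_pos: [480.0, -208.7, 245.7]
tcp_rot: [-3.141, -0.0, 1.14]
contact_force: [0.2, -0.4, -1.0]
opening: 0.178
grasp_force: 48.8
```

Request:
move_arm(
  motion=[
    [0, 0, 0, 0, 0, 0, 0.005],
    [0, 0, 0, 0, 0, 0, 0.005],
    [0, 0, 0, 0, 0, 0, 0.005],
    [0, 0, 0, 0, 0, 0, 0.005],
  ],
)

```text
clock: 13.25
eef_pos: [480.3, -208.4, 246.3]
tcp_rot: [3.141, -0.0, 1.141]
contact_force: [0.1, 0.6, 0.0]
opening: 0.185
grasp_force: 48.8
```

Run:
```python
from h import *
s=sensors.sense();print(s['eef_pos'],s['tcp_rot'],yaw(),s['contact_force'],s['wrist_torque'],s['qvel'])
rows((*s['eef_pos'],yaw()),[(479.4,-208.8,s['eef_pos'][2],65.37)])
```

```text
[ 480.31742185 -208.44672754  246.33837209] [ 3.14149680e+00 -1.22386705e-05  1.14124694e+00] 65.38863298035058 [0.11535067 0.56811126 0.00804954] [-0.01443408 -0.02713414  0.00603663] [-3.44173587e-03  2.67403180e-05 -6.58410060e-04 -3.94170329e-04
 -1.31621429e-04 -1.22369329e-03]
[0,0,0.0003,-0.0007,-0.0007,0.0000,0.0854]
```

Request:
move_arm(
  motion=[
    [0, 0, 0, -0.0007, -0.0007, 0.01, 0.005],
    [0, 0, 0, -0.0007, -0.0007, 0.018, 0.005],
    [0, 0, 0, -0.0007, -0.0007, 0.022, 0.005],
    [0, 0, 0, -0.0007, -0.0007, 0.022, 0.005],
    [0, 0, 0, -0.0007, -0.0007, 0.022, 0.005],
    [0, 0, 0, -0.0007, -0.0007, 0.022, 0.005],
  ],
)

```text
clock: 14.0
eef_pos: [479.4, -209.2, 224.6]
tcp_rot: [3.141, 0.0, 1.141]
contact_force: [0.3, -0.9, -0.4]
opening: 0.183
grasp_force: 48.8
```

Run:
```python
from h import *
s=sensors.sense();print(s['eef_pos'],s['tcp_rot'],yaw(),s['contact_force'])
snap('wrist','w6');snap('scene','s6')
a=cv2.imread('pics/w6.png')[170:320,230:400];b=cv2.imread('pics/s6.png')[150:300,230:370]
a=cv2.resize(a,(400*170//150,400),interpolation=cv2.INTER_CUBIC);b=cv2.resize(b,(340,364),interpolation=cv2.INTER_CUBIC);b=cv2.copyMakeBorder(b,0,36,0,0,cv2.BORDER_CONSTANT)
cv2.imwrite('pics/c6.png',np.hstack([a,b[:, :340]]))
```

```text
[ 479.44975525 -209.16584641  224.55148704] [3.14109791e+00 8.27474265e-06 1.14075160e+00] 65.3602520179104 [ 0.34850193 -0.85576899 -0.38245517]
```

View pics/c6.png

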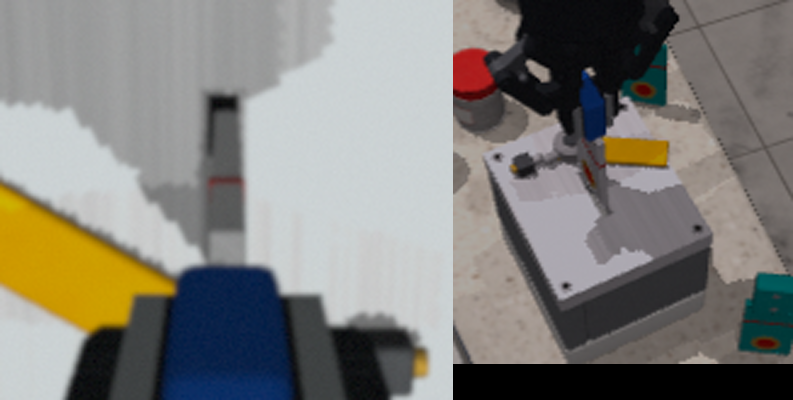

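In the crop the blade (columns 211–240) is centred in the slot (206–244), and the red line on the blade is visible. I lower it slowly and watch the force.

Request:
move_arm(
  motion=[
    [0, 0, 0, 0, 0, 0.003, 0.005],
    [0, 0, 0, 0, 0, 0.006, 0.005],
    [0, 0, 0, 0, 0, 0.009, 0.005],
    [0, 0, 0, 0, 0, 0.012, 0.005],
    [0, 0, 0, 0, 0, 0.015, 0.005],
    [0, 0, 0, 0, 0, 0.018, 0.005],
    [0, 0, 0, 0, 0, 0.018, 0.005],
    [0, 0, 0, 0, 0, 0.018, 0.005],
  ],
)

```text
clock: 15.1
eef_pos: [479.2, -209.0, 206.2]
tcp_rot: [-3.141, -0.0, 1.141]
contact_force: [0.2, 0.9, -1.2]
opening: 0.183
grasp_force: 48.8
```

Run:
```python
from h import *
s=sensors.sense();print(s['eef_pos'],s['tcp_rot'],yaw(),s['contact_force'],s['wrist_torque'])
```

```text
[ 479.2075111  -208.99250884  206.21646418] [-3.14132303e+00 -4.97859524e-05  1.14076644e+00] 65.36110259322821 [ 0.15003199  0.86994589 -1.19089757] [ 0.1787339  -0.05853183  0.00133417]
```

Request:
move_arm(
  motion=[
    [0, 0, 0, 0.0004, 0, 0, 0.005],
    [0, 0, 0, 0.0004, 0, 0, 0.005],
  ],
)

```text
clock: 15.35
eef_pos: [479.5, -208.8, 206.4]
tcp_rot: [3.141, 0.0, 1.141]
contact_force: [0.5, 1.0, -1.1]
opening: 0.185
grasp_force: 48.8
```

```bash
cat > st.py <<'E'
from h import *
import sys
np.set_printoptions(precision=3,suppress=True)
s=sensors.sense();a=np.deg2rad(-24.63);C=np.array([[np.cos(a),-np.sin(a)],[np.sin(a),np.cos(a)]]).T
f,t=s['contact_force'],s['wrist_torque'];print('pos',s['eef_pos'],yaw(),'F castle',C@f[:2],f[2],'T castle',C@t[:2],t[2])
E
python3 st.py
```

```text
pos [ 479.506 -208.805  206.375] 65.36943961770967 F castle [-0.011  1.116] -1.0873569910966314 T castle [ 0.026 -0.027] 0.03676374295529131
```

Request:
move_arm(
  motion=[
    [0, 0, 0, 0, 0, 0.003, 0.005],
    [0, 0, 0, 0, 0, 0.006, 0.005],
    [0, 0, 0, 0, 0, 0.006, 0.005],
  ],
)

```text
clock: 15.72
eef_pos: [479.2, -208.6, 199.9]
tcp_rot: [-3.141, 0.0, 1.141]
contact_force: [-0.1, -0.1, -0.8]
opening: 0.179
grasp_force: 48.8
```

```bash
python3 st.py
```

```text
pos [ 479.208 -208.632  199.904] 65.3616562420844 F castle [-0.1   -0.101] -0.8334040414682469 T castle [-0.004  0.013] 0.006840445721789547
```

Request:
move_arm(
  motion=[
    [0, 0, 0, 0, 0, 0.004, 0.005],
    [0, 0, 0, 0, 0, 0.008, 0.005],
    [0, 0, 0, 0, 0, 0.012, 0.005],
    [0, 0, 0, 0, 0, 0.016, 0.005],
    [0, 0, 0, 0, 0, 0.02, 0.005],
    [0, 0, 0, 0, 0, 0.024, 0.005],
    [0, 0, 0, 0, 0, 0.028, 0.005],
    [0, 0, 0, 0, 0, 0.028, 0.005],
  ],
)

```text
clock: 16.73
eef_pos: [479.2, -208.6, 171.9]
tcp_rot: [-3.141, 0.0, 1.141]
contact_force: [-0.5, 0.3, -1.4]
opening: 0.18
grasp_force: 48.8
```

```bash
python3 st.py
```

```text
pos [ 479.223 -208.618  171.936] 65.36226580037767 F castle [-0.59   0.088] -1.3589760609315193 T castle [0.021 0.009] 0.004686009953491353
```

Request:
move_arm(
  motion=[
    [0, 0, 0, 0, 0, 0.003, 0.005],
    [0, 0, 0, 0, 0, 0.006, 0.005],
    [0, 0, 0, 0, 0, 0.009, 0.005],
    [0, 0, 0, 0, 0, 0.011, 0.005],
    [0, 0, 0, 0, 0, 0.012, 0.005],
    [0, 0, 0, 0, 0, 0.012, 0.005],
    [0, 0, 0, 0, 0, 0.012, 0.005],
  ],
)

```text
clock: 17.6
eef_pos: [479.5, -208.8, 160.4]
tcp_rot: [3.141, 0.0, 1.141]
contact_force: [-0.1, -0.3, -1.7]
opening: 0.181
grasp_force: 48.8
```

```bash
python3 st.py
python3 - <<'E'
from h import *
snap('wrist','w7');snap('scene','s7')
a=cv2.imread('pics/w7.png')[170:320,230:400];b=cv2.imread('pics/s7.png')[150:240,260:340]
a=cv2.resize(a,(453,400),interpolation=cv2.INTER_CUBIC);b=cv2.resize(b,(340,382),interpolation=cv2.INTER_CUBIC);b=cv2.copyMakeBorder(b,0,18,0,0,cv2.BORDER_CONSTANT)
cv2.imwrite('pics/c7.png',np.hstack([a,b]))
E
python3 st.py
```

```text
pos [ 479.51  -208.751  160.362] 65.35962307699307 F castle [ 0.062 -0.269] -1.747213504585098 T castle [ 0.029 -0.011] 0.032360083042778535
pos [ 479.524 -208.737  160.382] 65.363844484187 F castle [-0.184 -0.63 ] -2.209599465170524 T castle [ 0.008 -0.019] 0.033739720834356245
```

View pics/c7.png

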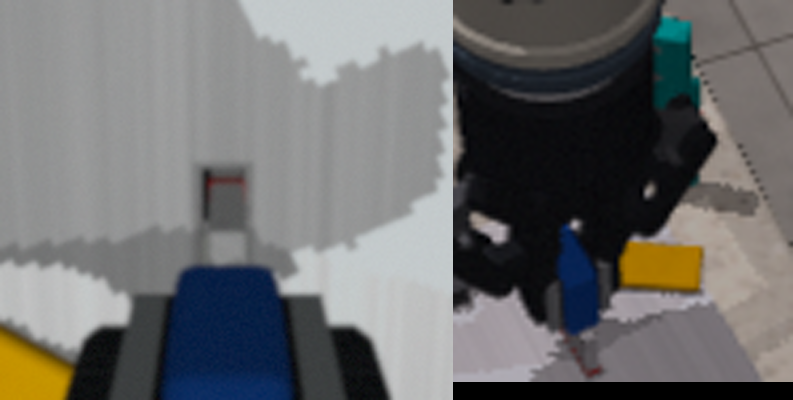

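The blade is in the slot with a dark gap at the left (203–209) and a thinner one at the right. The red line at row 181 lies just at the lid level near the slot's far end. I'll quantify the height and centring.

Run:
```python
from h import *
np.set_printoptions(precision=2,suppress=True)
z=ld('w7');T=z['T'];im=z['im'].astype(int)
red=im[...,0]-im[...,1:].max(-1); sub=red[228:250,300:332]
w=np.clip(sub-15,0,None);v,u=np.mgrid[228:250,300:332];cu,cv=(w*u).sum()/w.sum(),(w*v).sum()/w.sum();print('red',cu,cv)
n=np.array([np.cos(np.deg2rad(65.37)),np.sin(np.deg2rad(65.37)),0])
for pc in((479.1,-209.5),(479.5,-209.1)):
    p0=np.array([*pc,133])+22*n; r=T[:3,:3]@ray(z,cu,cv); print(T[:3,3]+r*((p0-T[:3,3])@n)/(r@n))
# same check: line height in earlier, known-height frame w6
z6=ld('w6');im=z6['im'].astype(int);red=im[...,0]-im[...,1:].max(-1);sub=np.clip(red[225:250,300:332]-15,0,None);v,u=np.mgrid[225:250,300:332];cu,cv=(sub*u).sum()/sub.sum(),(sub*v).sum()/sub.sum();print('w6 red',cu,cv)
p0=np.array([479.1,-209.5,133])+22*n;T=z6['T'];r=T[:3,:3]@ray(z6,cu,cv);print(T[:3,3]+r*((p0-T[:3,3])@n)/(r@n))
g=cv2.cvtColor(z['im'],cv2.COLOR_RGB2GRAY)
for r in range(229,260,3): print(r,g[r,300:332].tolist())
```

```text
red 313.25385934819894 237.69639794168097
[ 488.32 -189.52  136.57]
[ 488.55 -189.05  138.32]
w6 red 313.4909420289855 237.63768115942028
[ 488.54 -189.63  201.99]
229 [149, 145, 142, 145, 147, 146, 146, 146, 145, 141, 141, 141, 141, 141, 141, 139, 139, 139, 141, 142, 144, 143, 141, 143, 144, 145, 148, 149, 148, 149, 147, 147]
232 [149, 141, 131, 123, 120, 114, 107, 103, 103, 107, 111, 110, 113, 112, 111, 112, 110, 109, 111, 107, 107, 111, 115, 119, 127, 138, 145, 148, 148, 148, 148, 147]
235 [148, 139, 129, 122, 110, 89, 56, 32, 39, 62, 73, 81, 81, 82, 81, 80, 80, 82, 80, 76, 76, 87, 104, 118, 127, 136, 147, 149, 149, 148, 148, 146]
238 [147, 140, 130, 121, 111, 89, 57, 36, 40, 55, 62, 69, 67, 67, 68, 69, 69, 68, 69, 65, 70, 83, 100, 113, 124, 138, 144, 149, 151, 148, 148, 147]
241 [148, 139, 129, 120, 112, 89, 57, 39, 55, 72, 80, 85, 86, 86, 84, 86, 84, 85, 84, 85, 86, 92, 105, 115, 125, 137, 146, 150, 148, 148, 150, 146]
244 [147, 141, 129, 119, 111, 91, 61, 42, 56, 73, 82, 83, 85, 86, 83, 84, 84, 85, 85, 85, 85, 92, 104, 117, 127, 139, 148, 148, 148, 148, 147, 145]
247 [148, 140, 127, 120, 107, 90, 59, 46, 61, 78, 86, 84, 85, 85, 84, 86, 86, 83, 84, 84, 86, 91, 100, 112, 124, 138, 147, 149, 149, 149, 146, 146]
250 [149, 142, 132, 123, 111, 91, 63, 48, 63, 78, 82, 87, 87, 84, 86, 85, 84, 87, 84, 84, 87, 92, 103, 112, 124, 139, 145, 147, 150, 147, 146, 146]
253 [149, 141, 132, 122, 111, 100, 91, 88, 87, 84, 85, 83, 81, 82, 82, 82, 84, 86, 85, 87, 85, 93, 106, 118, 127, 137, 146, 150, 149, 147, 146, 146]
256 [136, 133, 123, 109, 101, 95, 96, 99, 101, 102, 103, 104, 105, 104, 106, 105, 107, 106, 105, 104, 103, 101, 102, 107, 112, 123, 137, 144, 148, 147, 145, 144]
259 [120, 115, 111, 103, 99, 98, 102, 111, 120, 131, 140, 142, 141, 142, 141, 143, 140, 141, 138, 139, 136, 125, 115, 107, 108, 115, 125, 135, 142, 146, 144, 145]
```

Run:
```python
from h import *
np.set_printoptions(precision=2,suppress=True)
a=np.deg2rad(-24.63)
for f in('s6','s7'):
    z=ld(f);T=z['T'];im=z['im'].astype(int);red=im[...,0]-im[...,1:].max(-1)
    def proj(p):
        q=np.linalg.inv(T)@np.r_[p,1];q=q[:2]/q[2];q=q*(1+z['k1']*(q@q));return (z['K']@np.r_[q,1])[:2]
    for h in((200,198,194) if f=='s6' else (133,134,136)):
        print(f,h,[proj(np.r_[cas(x,y,(479.1,-209.5),a),h]) for x,y in((3,22),(3,-22),(-3,22))])
    print('slot ends',[proj(np.r_[cas(x,y,(479.1,-209.5),a),133]) for x,y in((4,23),(-4,23))])
    c=proj(np.r_[cas(3,0,(479.1,-209.5),a),198 if f=='s6' else 134]).astype(int)
    v0,u0=c[1]-14,c[0]-12; print('origin u,v',u0,v0); print(red[v0:v0+28,u0:u0+24])
z=ld('w6');g=cv2.cvtColor(z['im'],cv2.COLOR_RGB2GRAY)
for r in(205,208,211,214): print(r,g[r,300:332].tolist())
```

```text
s6 200 [array([289.76, 217.89]), array([279.27, 199.9 ]), array([292.84, 216.62])]
s6 198 [array([289.81, 218.53]), array([279.33, 200.57]), array([292.88, 217.26])]
s6 194 [array([289.9 , 219.81]), array([279.47, 201.89]), array([292.96, 218.55])]
slot ends [array([290.95, 238.64]), array([294.77, 237.02])]
origin u,v 272 195
[[  4  -1  -3  -3  -3  -3  -2  -2  -2  -2  -1 -26 -64 -68 -64 -61 -59 -60
  -60 -60 -35  -4  -2  -3]
 [  8   0  -3  -2  -3  -3  -2  -2  -2  -2  -2 -14 -55 -61 -60 -61 -61 -61
  -63 -60 -35  -4  -3  -3]
 [  8   2  -2  -2  -1  -2  -3  -3  -2  -3  -2 -15 -52 -59 -61 -60 -58 -59
  -59 -62 -37  -4  -3  -2]
 [  8   3  -2  -2  -3  -2  -1  -1  -2  -3  -2 -14 -51 -61 -59 -61 -59 -60
  -60 -61 -38  -4  -3  -2]
 [ 11   6  -1  -3  -1  -3  -3  -2  -3  -3  -3  -6 -52 -60 -62 -61 -59 -60
  -60 -60 -45  -8  -3  -2]
 [ 11   7   0  -2  -3   1  -2  -3  -3  -3  -2  -7 -50 -59 -58 -60 -58 -59
  -60 -61 -44  -7  -2  -2]
 [  3   1   0  -4  -5   0  -1  -3  -4  -3  -2  -2 -47 -61 -59 -59 -61 -59
  -59 -58 -47  -7  -1  -2]
 [  1   1   0  -1  -2  -3  -1  -2  -2  -3  -3  -3 -44 -60 -60 -5
[... 5130 characters left out ...]
1   1   2   1   1   2   1   1   1   1   2   1   1   1   1
    2   1   1   2   1   2]]
205 [160, 160, 160, 158, 150, 139, 122, 111, 98, 89, 86, 84, 84, 88, 97, 106, 107, 100, 102, 120, 134, 140, 145, 154, 163, 170, 179, 187, 195, 201, 206, 207]
208 [160, 163, 160, 158, 151, 138, 122, 98, 63, 33, 11, 17, 13, 18, 17, 15, 15, 24, 50, 94, 135, 163, 184, 197, 205, 206, 207, 209, 207, 208, 209, 208]
211 [159, 161, 160, 157, 152, 137, 122, 95, 65, 37, 34, 48, 51, 54, 56, 59, 54, 54, 66, 97, 132, 162, 187, 201, 207, 208, 208, 208, 207, 208, 207, 208]
214 [160, 161, 159, 157, 150, 136, 122, 97, 65, 50, 65, 81, 88, 88, 86, 88, 88, 88, 97, 119, 144, 170, 192, 202, 208, 208, 207, 208, 208, 208, 207, 209]
```

Request:
move_arm(
  motion=[
    [0, 0, 0, 0, 0.0005, 0.0008, 0.005],
    [0, 0, 0, 0, 0.0005, 0.0008, 0.005],
    [0, 0, 0, 0, 0.0005, 0.0008, 0.005],
  ],
)

```text
clock: 18.08
eef_pos: [479.8, -208.9, 159.4]
tcp_rot: [-3.141, 0.0, 1.141]
contact_force: [-0.6, 0.8, -0.5]
opening: 0.183
grasp_force: 48.8
```

```bash
python3 st.py
```

```text
pos [ 479.806 -208.895  159.41 ] 65.36197429185296 F castle [-0.826  0.477] -0.5323941083330015 T castle [0.063 0.052] 0.07542924364304943
```

Request:
move_arm(
  motion=[
    [0, 0, 0, 0, -0.001, 0, 0.005],
    [0, 0, 0, 0, -0.001, 0, 0.005],
    [0, 0, 0, 0, -0.001, 0, 0.005],
  ],
)

```text
clock: 18.45
eef_pos: [479.1, -208.5, 159.6]
tcp_rot: [3.141, 0.0, 1.141]
contact_force: [-0.2, -0.4, -2.2]
opening: 0.181
grasp_force: 48.8
```

```bash
python3 st.py
```

```text
pos [ 479.076 -208.534  159.558] 65.36453347274661 F castle [-0.034 -0.416] -2.2460066916626626 T castle [ 0.005 -0.002] -0.026884868735601173
```

Request:
move_arm(
  motion=[
    [0, 0, 0, 0, -0.0005, 0, 0.005],
    [0, 0, 0, 0, -0.0005, 0, 0.005],
    [0, 0, 0, 0, -0.0005, 0, 0.005],
  ],
)

```text
clock: 18.82
eef_pos: [478.5, -208.3, 159.5]
tcp_rot: [3.142, 0.0, 1.141]
contact_force: [-0.3, -0.6, -1.1]
opening: 0.182
grasp_force: 48.8
```

```bash
python3 st.py
```

```text
pos [ 478.533 -208.3    159.493] 65.36263626544023 F castle [ 0.015 -0.668] -1.108166859964609 T castle [-0.017 -0.052] -0.028689800373801796
```

Request:
move_arm(
  motion=[
    [0, 0, 0, 0, -0.0005, 0, 0.005],
    [0, 0, 0, 0, -0.0005, 0, 0.005],
    [0, 0, 0, 0, -0.0005, 0, 0.005],
  ],
)

```text
clock: 19.2
eef_pos: [478.1, -208.1, 159.5]
tcp_rot: [-3.142, 0.0, 1.141]
contact_force: [0.4, -0.3, -1.1]
opening: 0.178
grasp_force: 48.8
```

```bash
python3 st.py
```

```text
pos [ 478.073 -208.07   159.493] 65.36539670561893 F castle [ 0.475 -0.095] -1.1152723225574688 T castle [ 0.006 -0.037] 0.013834228758070286
```

Request:
move_arm(
  motion=[
    [0, 0, 0, 0, 0.0024, 0, 0.005],
    [0, 0, 0, 0, 0.0024, 0, 0.005],
    [0, 0, 0, 0, 0.0024, 0, 0.005],
  ],
)

```text
clock: 19.58
eef_pos: [479.8, -208.9, 159.3]
tcp_rot: [-3.141, 0.0, 1.141]
contact_force: [-2.8, 1.0, -1.2]
opening: 0.176
grasp_force: 49.1
```

```bash
python3 st.py
```

```text
pos [ 479.833 -208.886  159.316] 65.35874492985346 F castle [-2.989 -0.315] -1.1752562115099423 T castle [-0.015  0.583] 0.0025457752654904353
```

Request:
move_arm(
  motion=[
    [0, 0, 0, 0, -0.0015, 0, 0.005],
    [0, 0, 0, 0.0008, -0.0015, 0, 0.005],
    [0, 0, 0, 0.0008, -0.0015, 0, 0.005],
    [0, 0, 0, 0.0008, -0.0015, 0, 0.005],
  ],
)

```text
clock: 20.08
eef_pos: [479.4, -207.8, 159.5]
tcp_rot: [3.141, 0.0, 1.141]
contact_force: [0.5, 0.4, -2.0]
opening: 0.179
grasp_force: 49.1
```

```bash
python3 st.py
```

```text
pos [ 479.397 -207.775  159.545] 65.3676246901796 F castle [0.336 0.572] -2.0221278888177308 T castle [0.032 0.003] 0.021335476200715017
```

Request:
move_arm(
  motion=[
    [0, 0, 0, 0.001, 0, 0, 0.005],
    [0, 0, 0, 0.001, 0, 0, 0.005],
    [0, 0, 0, 0.001, 0, 0, 0.005],
  ],
)

```text
clock: 20.45
eef_pos: [479.7, -206.8, 159.5]
tcp_rot: [3.142, 0.0, 1.141]
contact_force: [0.4, -0.7, -1.0]
opening: 0.182
grasp_force: 49.1
```

```bash
python3 st.py
```

```text
pos [ 479.688 -206.842  159.494] 65.36529708993389 F castle [ 0.687 -0.44 ] -1.016757751145495 T castle [-0.01  -0.006] -8.251955780536123e-05
```

Request:
move_arm(
  motion=[
    [0, 0, 0, -0.002, 0, 0, 0.005],
    [0, 0, 0, -0.002, 0, 0, 0.005],
    [0, 0, 0, -0.002, 0, 0, 0.005],
  ],
)

```text
clock: 20.82
eef_pos: [478.8, -208.6, 159.5]
tcp_rot: [-3.142, -0.0, 1.141]
contact_force: [-0.0, -0.4, -1.0]
opening: 0.183
grasp_force: 49.1
```

```bash
python3 st.py
```

```text
pos [ 478.795 -208.644  159.466] 65.35589778179622 F castle [ 0.13  -0.376] -0.9540139436145145 T castle [0.078 0.009] -0.008716805689280982
```

Request:
move_arm(
  motion=[
    [0, 0, 0, 0.0011, 0, 0, 0.005],
    [0, 0, 0, 0.0011, 0, 0, 0.005],
    [0, 0, 0, 0.0011, 0, 0, 0.005],
    [0, 0, 0, 0.0011, 0, 0, 0.005],
    [0, 0, 0, 0.0011, 0, 0, 0.005],
    [0, 0, 0, 0.0011, 0, 0, 0.005],
    [0, 0, 0, 0.0011, 0, 0, 0.005],
    [0, 0, 0, 0.0011, 0, 0, 0.005],
  ],
)

```text
clock: 21.82
eef_pos: [479.3, -207.7, 159.5]
tcp_rot: [3.142, 0.0, 1.141]
contact_force: [0.3, -0.1, -1.6]
opening: 0.182
grasp_force: 49.1
```

```bash
python3 st.py
python3 - <<'E'
from h import *
np.set_printoptions(precision=2,suppress=True)
snap('wrist','w8')
z=ld('w8');g=cv2.cvtColor(z['im'],cv2.COLOR_RGB2GRAY)
for r in(238,244,250): print(r,g[r,300:332].tolist())
a=cv2.imread('pics/w8.png')[190:290,270:360];cv2.imwrite('pics/c8.png',cv2.resize(a,None,fx=6,fy=6,interpolation=cv2.INTER_CUBIC))
E
```

```text
pos [ 479.264 -207.659  159.494] 65.36195675383577 F castle [ 0.318 -0.009] -1.559431962151498 T castle [ 0.027 -0.01 ] 0.05139010338621205
238 [154, 149, 144, 132, 122, 113, 97, 71, 54, 58, 66, 68, 69, 69, 71, 67, 65, 69, 70, 67, 62, 55, 70, 97, 113, 123, 137, 144, 149, 152, 148, 147]
244 [154, 151, 144, 133, 122, 111, 93, 69, 65, 76, 84, 86, 86, 87, 85, 85, 86, 86, 86, 85, 80, 70, 76, 95, 112, 119, 133, 146, 149, 148, 147, 147]
250 [152, 151, 144, 133, 121, 112, 94, 75, 75, 80, 86, 84, 86, 84, 84, 84, 85, 84, 84, 84, 79, 73, 82, 100, 111, 120, 133, 144, 150, 150, 150, 147]
```

View pics/c8.png

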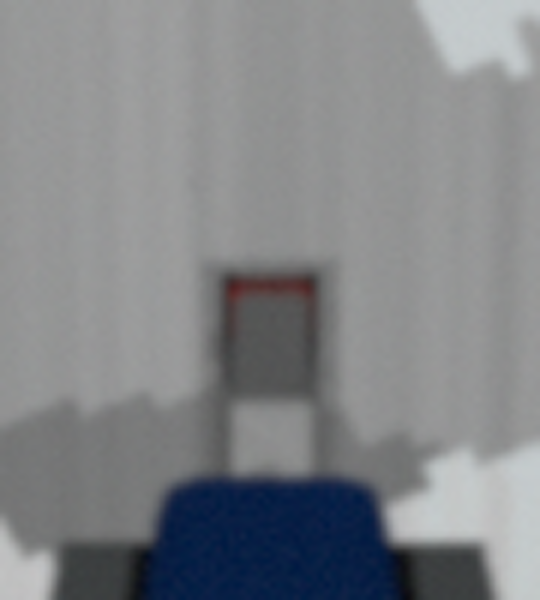

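The blade is now centred in the slot with symmetric dark gaps. The red line shows right at the lid's edge and there is no contact force, so I hand it in.

```bash
python3 -c "
from rig import order; print(order.sign_off())"
```

```text
the job is handed in; nothing more can be done
None
```

The job is handed in: the shutter is latched open, and the gripper holds the blue paddle upright in the slot with its red line at lid level, to within about 1 mm by the arm's readings. The blade hangs clear of the slot sides, with no contact force showing; the robot clock stood at about 22 s of the 64 s allowed.

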